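Hang the spice-jar holder on its studs and put the jar back

TASK

The white jar holder has come off the wooden spice panel: hang it back beside the other one by passing its two keyholes over the pair of screw heads, feeling for them, and then slide it fully down so that it locks, level and flush with the panel. Let go of it, then stand the yellow-capped spice jar in it. Work gently and force nothing, and leave the neighbouring jar, the mug and the egg timer alone.

Things in the scene. Friction and masses are not known exactly. Their poses are not given: they have to be found in the camera images.
- holder: Loose jar holder of white sheet metal, 0.15 to 0.3 kg, upright on the counter: open-topped box 60 wide (y), 61 deep (x), cheeks 3 thick and 60 high, front lip 24 high, back plate 4 thick, 86 high, flat behind. Origin: underside, mid-width, on the BACK face; x points out of the back (to the panel when hung), so the box runs from x = -61 to 0; z up.
- holder_grip (a point): Where to grasp the holder: between the tops of its two cheeks (60 apart outside, fingers closing along the holder's y, from above), 32 mm in front of the back face and 46 mm above the underside. A gripper body 54 mm higher than this point clears the panel's top when the holder hangs.
- holder_entry (a point): Point on the holder's back face midway between its two keyholes' entry openings, 53 mm above the underside; keyholes at y = -18 and +18. Each entry is 14 wide and 18 high (z = 44 to 62, corners cut), and narrows at 45 degrees into a slot 7 wide that runs up to z = 73. Axes as the holder's.
- holder_lock (a point): Point on the holder's back face, 70.5 mm above its underside, that meets the middle of the stud pair when the holder hangs locked with the slots' upper ends on the shanks: 17.5 mm above the entry point. So the holder goes on 17.5 mm too high and slides straight down that far.
- holder_in (a point): Centre of the holder's inner floor (54 by 54 mm), 33 mm in front of its back face and 3 mm above its underside.
- panel: Spice panel, fixed: pale wooden board 300 wide, 18 thick, top edge 140 above the counter, on a foot 10 thick that reaches 75 in front of the board. Origin at counter height below the middle of the board's front face; x points into the board, y left along it, z up. An equal holder is fixed at y = +75 with a jar in it. Rigid: over 30 N between holder and panel or studs while hanging it is forcing.
- stud_mark (a point): Mark on the board's face (on its flush metal track) at y = -72, 120.5 above the counter; axes as the panel's. Nearby the stud pair sticks out: 36 apart along y, shanks 5 thick, round heads 11 across and 3 thick, underside 5.5 and front 8.5 off the face. Its height is exact, but it was clamped by eye: its middle lies up to 15 mm left or right of the mark, to be seen or felt.
- spice_jar: Spice jar with a yellow cap, 43 mm across, 102 high, 0.08 to 0.15 kg, standing on the counter; origin at the centre of its underside, z up. Grasp it from above about 82 mm up, so that the fingertips stay over the holder's cheeks. Set it down gently (under 40 N). In the holder it has some 5 mm of play; the stud heads stick 4.5 mm into the box at the back.
- hung_jar: Spice jar with a green cap, 43 mm across, 101 high, in the neighbouring holder on the panel: leave alone. Origin at the centre of its underside.
- mug: White mug, 78 mm across, 102 high, to the left of the panel: leave alone. Origin at its underside.
- egg_timer: Steel egg timer, 53 mm across, 72 high, standing to the right of the panel: leave alone. Origin at its underside.
Not all that is in view belongs to the job. What is shaped like the holder but orange or turquoise is not meant.

How it is judged (in metres and radians):
On the way:
1. the holder hangs locked on the studs, level and flush with the panel, and is let go, before the jar goes in (x of holder_lock in the frame of stud_mark above -0.003 m and z of holder_lock in the frame of stud_mark between -0.004 and 0.003 m and y of holder_lock in the frame of stud_mark between -0.017 and 0.017 m and angle between the x axis of holder and the x axis of panel, either way round below 0.08 rad and angle between the z axis of holder and the z axis of panel, either way round below 0.08 rad and horizontal distance between spice_jar and holder_in above 0.05 m and contact force between holder and the fingers below 0.2 N), for 0.3 s.
At the end, for the whole second after the job is handed in: The holder hangs fully slid down on the studs (3 mm high to 4 mm low, within 17 mm of the mark), its back within 3 mm of the board, square and level within 0.08 rad; the yellow-capped jar stands on its floor, upright within 0.12 rad, within 12 mm of the centre; both released and at rest (x of holder_lock in the frame of stud_mark above -0.003 m and z of holder_lock in the frame of stud_mark between -0.004 and 0.003 m and y of holder_lock in the frame of stud_mark between -0.017 and 0.017 m and angle between the x axis of holder and the x axis of panel, either way round below 0.08 rad and angle between the z axis of holder and the z axis of panel, either way round below 0.08 rad and horizontal distance between spice_jar and holder_in below 0.012 m and z of spice_jar in the frame of holder_in between -0.003 and 0.004 m and angle between spice_jar's own z axis and vertical below 0.12 rad and linear speed of each of spice_jar, holder below 0.02 m/s); the robot touches nothing.
It fails at once if the holder is forced while it is being hung: more than 30 N between it and the panel or its studs (contact force between holder and panel above 30 N and horizontal distance between spice_jar and holder_in above 0.05 m).
It fails at once if the jar is dropped or rammed into the holder (more than 40 N) (contact force between spice_jar and holder above 40 N).
It fails at once if the neighbouring jar is disturbed (distance of hung_jar from where it was at the start of the episode above 0.012 m).
It fails at once if the mug or the egg timer is disturbed (distance of any of mug, egg_timer from where it was at the start of the episode above 0.015 m).
It also fails if it takes over 58 s, if anything falls off the work surface, if the arm or the gripper's body presses on something with over 40 N, if the wrist force passes 120 N, or if a joint passes its speed limit or range.

ROBOT

A 6-joint arm with a two-finger parallel gripper is mounted at the origin on a cart in front of the work surface, level with it; the furniture and walls round the work are solid. World frame = base frame: x ahead of the robot, y to its left, z up, the work surface at z = 0. Lengths are in mm, angles in rad, forces in N, time in s.
With the tool pointing down it reaches from about 325 to 775 mm from the base axis. Payload 5.5 kg.
Tool frame: the origin (TCP) lies between the finger pads; the fingertips stand ahead of it and the grasp point (between the pads) is the TCP (bot.tcp_to_tips is the z of the fingertips in the tool frame, in mm); z points along the fingers, y is the line along which they close (so a half turn about z gives the same grasp; the last joint's range is limited). The gripper opens to 85 mm and grips with 20 to 120 N. Pads are 22 mm wide; open, the fingers measure 114 mm over their backs; the gripper's body (76 mm by 85 mm) begins 54 mm behind the grasp point. The pads swing forward as they close: fully open they stand 13 mm farther back than shut.
Start: joints at [-1.282, 0.091, 1.231, -0, 1.82, -0.057], TCP at [203.37, -564.497, 250.275] pointing down, gripper open.
Joint ranges: [-2.87, 2.87], [-0.86, 2.18], [0.17, 2.46], [-1.51, 4.65], [0.06, 2.69], [-2.65, 2.65]. Speed limits (rad/s): [2.57, 2.57, 3.01, 3.14, 3.14, 3.14].

INTERFACE

Orientations are given as a unit quaternion [w, x, y, z].
In Python, from bench import bot gives the robot as it stands. Calls block until the motion is done:
- bot.reach(position, orientation): joint-space move of the TCP to a pose.
- bot.move_l(position, max_speed=150, orientation=None, contact_N=None): straight line of the TCP; orientation=None keeps the orientation; max_speed is the mean speed in mm/s. With contact_N (N) it stops when the force on the tool has changed by that much, and returns True; else False.
- bot.goto_joints(angles): joint-space move.
- bot.gripper_open() and bot.gripper_close(force=None): open the fingers fully, or close them until they stop; force is the grip in N (None keeps the last).
- bot.wait(seconds).
- bot.solve_ik(position, orientation): joint angles nearest the present ones, or None.
- bot.read_camera(name): name is "scene" or "side" or "wrist"; returns a dict with "frame" (420x560x3 uint8, blue, green, red), "intrinsics" (3x3 intrinsics, pixels), "rvec" (rotation vector, rad) and "tvec" (3), from world to camera coordinates, as OpenCV has them; the wrist camera has in their place "mount" (4x4, takes a point from camera to tool coordinates, whose origin is the TCP and whose axes are the flange's). Camera axes: x right, y down, z forward; pixel columns grow to the right and rows downward; lengths in mm; the calibration is good to about 2 mm. A picture is of the moment at which its call begins: read the wrist's pose just before it. There is no depth.
A pose or a line that the arm cannot do raises bot.MotionError and nothing moves.
- bot.job_done(): hands the job in; it is judged then, once.
Trained networks look in a picture, given as the dict that the camera call returned (one of the last four; its "shot" number tells which), for a name from the list of things; names that differ only in an ending like _2 or _b are one class to them, and where a whole thing is asked for, a point or a joint stands for the part that bears it (a point fixed in the world has none). Each returns a list of dicts, best first, with "confidence" (0 to 1); they miss things now and then, are a little off and sometimes report something else, mostly with a low value. They report only what shows in the picture. A call takes as long as a camera call. They do not tell look-alikes from the thing itself.
- bot.look_for(picture, query): "box" ([left, top, right, bottom] in pixels, round what is visible of it).
- bot.outline_of(picture, query): "mask" (420x560 bool, what is visible of it) and "box" ([left, top, right, bottom] in pixels, round what is visible of it).
Readings, each from a call of its own:
- bot.current_time_s(): time.
- bot.current_q(): joint angles.
- bot.current_qd(): joint speeds.
- bot.current_joint_torque(): joint torques, N m.
- bot.current_tcp_pos(): TCP position.
- bot.current_tcp_rot(): TCP orientation.
- bot.current_ft_force(): force on the tool from outside, world axes, zero at the start.
- bot.current_moment(): the same for the moment, N m.
- bot.current_opening(): finger opening in mm.
- bot.current_gripper_force(): force on a finger pad.
Only numpy, scipy, OpenCV 4.12 (cv2) and the standard library are available. Lean on these libraries where they do the work, as an engineer would, in place of code of your own. Each camera call takes 0.05 s, during which the arm holds its last target. There are 200 camera calls.

## Working session

There is one attempt and no reset: what is moved stays moved. The work goes in short steps, each a Python script; the robot and the scene stay as the last script left them, time stands still between calls to the robot, and variables do not carry over. Pictures are saved under pics/ and viewed, at most 10 in all, crops included, and the job is handed in when it is done.

```bash
ls; mkdir -p pics; cat > h.py <<'E'
import numpy as np, cv2
from bench import bot
from scipy.spatial.transform import Rotation as R
def cam(p, pose=None):
    K=np.array(p["intrinsics"],float)
    if "mount" in p:
        T=np.eye(4); pos,q=pose; T[:3,:3]=R.from_quat(np.roll(q,-1)).as_matrix(); T[:3,3]=pos
        C=T@np.array(p["mount"]); Ci=np.linalg.inv(C); return K,Ci[:3,:3],Ci[:3,3]
    return K,cv2.Rodrigues(np.array(p["rvec"],float))[0],np.array(p["tvec"],float).ravel()
def proj(c,X):
    K,Rm,t=c; x=(np.atleast_2d(X)@Rm.T+t)@K.T; return x[:,:2]/x[:,2:]
def ray(c,uv):
    K,Rm,t=c; d=Rm.T@np.linalg.solve(K,[uv[0],uv[1],1]); return -Rm.T@t,d/np.linalg.norm(d)
def onz(c,uv,z):
    o,d=ray(c,uv); return o+d*(z-o[2])/d[2]
def shot(n):
    pose=(np.array(bot.current_tcp_pos()),np.array(bot.current_tcp_rot())); p=bot.read_camera(n); return p,cam(p,pose)
E
python3 - <<'E'
from h import *
for n in ("scene","side"):
    p,c=shot(n); cv2.imwrite(f"pics/{n}0.png",p["frame"]); 
    print(n,"campos",ray(c,(280,210)))
    for q in ("holder","spice_jar","hung_jar","panel","mug","egg_timer","stud_mark"):
        try: print(q,[(np.round(d["box"]).tolist(),round(d["confidence"],2)) for d in bot.look_for(p,q)][:4])
        except Exception as e: print(q,e)
print(bot.current_tcp_rot(),bot.tcp_to_tips,bot.current_time_s())
E
```

```text
pics
scene campos (array([-121.23733789,  697.3775042 ,  758.78427386]), array([ 0.56769304, -0.63138674, -0.52827586]))
holder [([318.0, 193.0, 346.0, 227.0], 0.96), ([363.0, 224.0, 397.0, 270.0], 0.87), ([307.0, 229.0, 343.0, 277.0], 0.63)]
spice_jar [([361.0, 197.0, 380.0, 237.0], 0.94)]
hung_jar [([215.0, 211.0, 240.0, 252.0], 0.55), ([186.0, 179.0, 307.0, 296.0], 0.46)]
panel [([186.0, 180.0, 308.0, 293.0], 0.85)]
mug [([130.0, 239.0, 172.0, 296.0], 0.91)]
egg_timer [([350.0, 181.0, 367.0, 208.0], 0.93), ([309.0, 231.0, 344.0, 276.0], 0.18)]
stud_mark [([188.0, 181.0, 306.0, 294.0], 0.56)]
side campos (array([-24.28698767, 843.76731848, 667.71287833]), array([ 0.48822104, -0.7257826 , -0.48464404]))
holder [([351.0, 200.0, 381.0, 237.0], 0.89), ([308.0, 185.0, 328.0, 212.0], 0.67), ([314.0, 206.0, 338.0, 245.0], 0.56)]
spice_jar [([346.0, 183.0, 364.0, 215.0], 0.71), ([312.0, 210.0, 340.0, 244.0], 0.67)]
hung_jar [([238.0, 193.0, 258.0, 228.0], 0.65), ([166.0, 218.0, 196.0, 266.0], 0.44)]
panel [([213.0, 171.0, 301.0, 261.0], 0.62)]
mug [([164.0, 221.0, 196.0, 269.0], 0.67)]
egg_timer [([334.0, 171.0, 348.0, 193.0], 0.49)]
stud_mark [([208.0, 168.0, 304.0, 266.0], 0.55)]
[3.97176653e-05 9.85090011e-01 1.72039730e-01 1.72988303e-05] 19.0 0.8
```

```bash
python3 - <<'E'
import cv2
a=cv2.imread("pics/scene0.png")[160:310,120:420]; b=cv2.imread("pics/side0.png")[150:280,150:400]
a=cv2.resize(a,(600,300),interpolation=cv2.INTER_CUBIC); b=cv2.resize(b,(577,300),interpolation=cv2.INTER_CUBIC)
c=cv2.copyMakeBorder(b,0,0,0,23,0); cv2.imwrite("pics/both.png",cv2.vconcat([a,c]))
E
```

```text
(no output)
```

View pics/both.png

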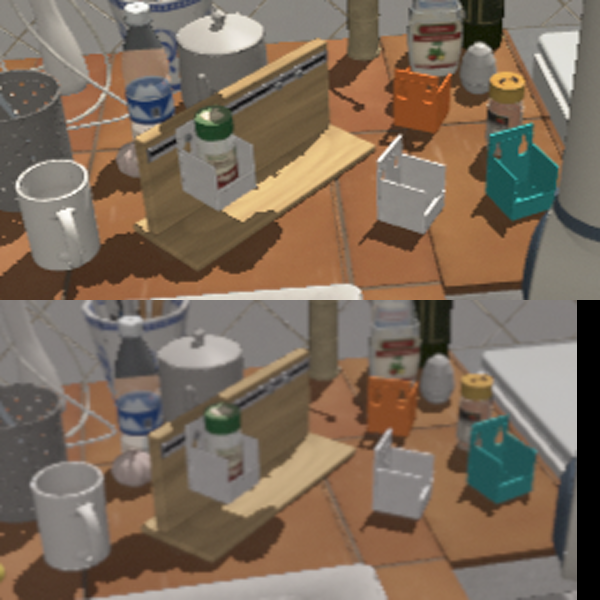

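The picture shows the white holder at scene px (325,253), its back plate on the left, and the yellow-cap jar at (371,217). The orange and turquoise holders are decoys. The panel runs obliquely from (190,270) to (306,225). Next I'll get rough positions and then look with the wrist camera.

```bash
python3 - <<'E'
from h import *
p,c=shot("scene")
for n,uv,z in (("holder",(325,258),25),("jarcap",(372,204),98),("timer",(358,194),36),("hungcap",(227,221),150),
  ("panel top L",(191,236),140),("panel top R",(282,181),140),("foot R",(306,233),10),("foot L",(220,293),10),("footback L",(189,273),5)):
    print(n,onz(c,uv,z).round())
from scipy.spatial.transform import Rotation as R
print(R.from_quat(np.roll(bot.current_tcp_rot(),-1)).as_matrix().round(2))
w=bot.read_camera("wrist"); print(np.round(w["mount"],2), w["intrinsics"])
E
```

```text
holder [444. -83.  25.]
jarcap [ 427. -253.   98.]
timer [ 538. -365.   36.]
hungcap [595.  76. 150.]
panel top L [626. 154. 140.]
panel top R [ 630. -150.  140.]
foot R [ 557. -154.   10.]
foot L [562. 147.  10.]
footback L [675. 140.   5.]
[[ 0.94  0.34 -0.  ]
 [ 0.34 -0.94 -0.  ]
 [-0.    0.   -1.  ]]
[[  -0.     -0.96   -0.26   66.42]
 [   1.     -0.      0.     -1.75]
 [  -0.     -0.26    0.96 -123.88]
 [   0.      0.      0.      1.  ]] [[306.32801375   0.         274.20780058]
 [  0.         306.32801375 206.24722872]
 [  0.           0.           1.        ]]
```

```bash
cat >> h.py <<'E'
DOWN=[0,1,0,0]
def look(): 
    s=.5**.5; M=np.array([[-s,0,s],[0,-1,0],[-s,0,-s]]); M[:,1]=np.cross(M[:,2],M[:,0]); return np.roll(R.from_matrix(M).as_quat(),1)
E
python3 - <<'E'
from h import *
import pickle
out={}
def take(k,pos,q,names):
    bot.reach(pos,q); p,c=shot("wrist"); out[k]=(p["frame"],c); cv2.imwrite(f"pics/w{k}.png",p["frame"])
    for n in names: print(k,n,[(np.round(d["box"]).tolist(),round(d["confidence"],2)) for d in bot.look_for(p,n)][:4])
print(bot.solve_ik([480,-72,240],look()), bot.solve_ik([400,-180,300],DOWN))
take("a",[390,-190,300],DOWN,("holder","spice_jar"))
take("b",[390,-90,300],DOWN,("holder","spice_jar"))
try:
    for k,y in (("c",-110),("d",-40)): take(k,[480,y,240],look(),("stud_mark","panel"))
except bot.MotionError as e: print(e)
pickle.dump(out,open("o.pkl","wb")); print(bot.current_time_s(),bot.current_q())
fr=[out[k][0] for k in out]; cv2.imwrite("pics/m1.png",cv2.resize(cv2.vconcat([cv2.hconcat(fr[:2]),cv2.hconcat(fr[2:4])]),(800,600)) if len(fr)==4 else cv2.hconcat(fr[:2]))
E
```

```text
None [-5.00445085e-01 -3.23671951e-01  1.52513770e+00 -4.44089210e-16
  1.94012691e+00  1.07035124e+00]
a holder [([303.0, 1.0, 376.0, 70.0], 0.91), ([238.0, 164.0, 306.0, 238.0], 0.6)]
a spice_jar [([319.0, 122.0, 373.0, 166.0], 0.73)]
b holder [([238.0, 100.0, 301.0, 162.0], 0.8), ([314.0, 166.0, 392.0, 238.0], 0.68), ([387.0, 0.0, 471.0, 69.0], 0.61)]
b spice_jar [([394.0, 123.0, 470.0, 166.0], 0.73)]
the arm cannot take that pose within its joint ranges
3.2417 [-3.13605250e-01 -4.25291143e-01  1.60219322e+00 -3.25261119e-04
  1.96516522e+00  1.25849519e+00]
```

View pics/m1.png

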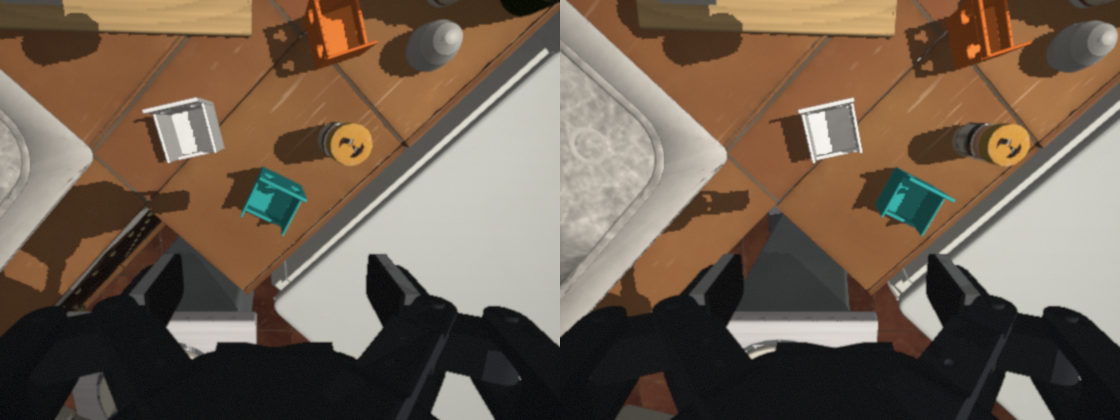

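The holder is at (182,130) in view a and (270,130) in view b, with its back plate towards the panel and turned about 8°. The jar cap is at (350,144) and (447,144). The studs aren't in view, so I need a forward-looking pose.

```bash
cat >> h.py <<'E'
def tilt(deg,flip):
    "tool z tilted from down towards +x; flip: tool x towards -x"
    t=np.radians(deg); z=np.array([np.sin(t),0,-np.cos(t)]); x=np.array([np.cos(t),0,np.sin(t)])*(-1 if flip else 1)
    return np.roll(R.from_matrix(np.column_stack([x,np.cross(z,x),z])).as_quat(),1)
E
python3 - <<'E'
from h import *
M=np.array(bot.read_camera("wrist")["mount"])
S=np.array([620,-72,120.])
for f in (0,1):
  for t in range(0,75,10):
    best=[]
    q=tilt(t,f); Rm=R.from_quat(np.roll(q,-1)).as_matrix()
    for x in range(250,600,25):
      for z in range(120,400,20):
        C=np.array([x,-72,z])+Rm@M[:3,3]; d=(Rm@M[:3,:3]).T@(S-C); v=d[1]/d[2]*306+206; el=np.degrees(np.arctan2(C[2]-120,620-C[0])); D=np.linalg.norm(S-C)
        if d[2]>0 and 40<v<240 and D<450:
          if bot.solve_ik([x,-72,z],q) is not None: best.append((round(el),x,z,round(v),round(D)))
    print(f,t,sorted(best)[:3])
E
```

```text
0 0 [(77, 475, 340, 41, 353), (77, 500, 240, 45, 250), (78, 475, 360, 46, 372)]
0 10 [(68, 425, 360, 47, 403), (68, 450, 300, 48, 338), (68, 475, 240, 49, 273)]
0 20 [(58, 375, 340, 47, 424), (58, 400, 300, 47, 377), (58, 425, 260, 47, 330)]
0 30 [(47, 475, 140, 41, 219), (48, 500, 120, 50, 188), (49, 450, 180, 54, 266)]
0 40 [(43, 500, 120, 78, 203), (47, 500, 140, 102, 217), (48, 525, 120, 110, 185)]
0 50 [(41, 525, 120, 130, 197), (45, 525, 140, 153, 210), (47, 550, 120, 160, 179)]
0 60 [(39, 550, 120, 175, 187), (44, 550, 140, 199, 200), (45, 575, 120, 204, 169)]
0 70 []
1 0 [(68, 550, 340, 240, 370), (69, 575, 280, 238, 305), (70, 550, 360, 234, 388)]
1 10 [(60, 500, 360, 234, 407), (60, 525, 320, 233, 360), (60, 550, 280, 231, 313)]
1 20 [(49, 450, 340, 237, 417), (49, 500, 280, 239, 339), (49, 575, 200, 235, 229)]
1 30 [(39, 425, 300, 236, 404), (39, 450, 280, 236, 372), (39, 475, 260, 236, 340)]
1 40 [(29, 550, 180, 235, 230), (30, 525, 200, 228, 261), (31, 500, 220, 224, 293)]
1 50 [(18, 550, 160, 239, 218), (21, 525, 180, 226, 249), (21, 575, 160, 227, 195)]
1 60 [(14, 575, 160, 212, 191), (19, 575, 180, 181, 196), (25, 575, 200, 152, 204)]
1 70 [(6, 575, 160, 197, 185), (12, 575, 180, 165, 188), (18, 575, 200, 132, 194)]
```

```bash
python3 - <<'E'
from h import *
import pickle
out=pickle.load(open("o.pkl","rb"))
for k,y in (("c",-110),("d",-40)):
    bot.reach([500,y,240],tilt(40,1)); p,c=shot("wrist"); out[k]=(p["frame"],c)
pickle.dump(out,open("o.pkl","wb")); print(bot.current_time_s())
f=lambda k,u,v,w,h,W,H: cv2.resize(out[k][0][v:v+h,u:u+w],(W,H),interpolation=cv2.INTER_CUBIC)
top=cv2.hconcat([out["c"][0][60:360],out["d"][0][60:360,:240]])
bot_=cv2.hconcat([f("a",130,80,133,100,400,300),f("b",225,80,133,100,400,300)])
cv2.imwrite("pics/m2.png",cv2.vconcat([top,bot_]))
E
```

```text
6.5583
```

View pics/m2.png

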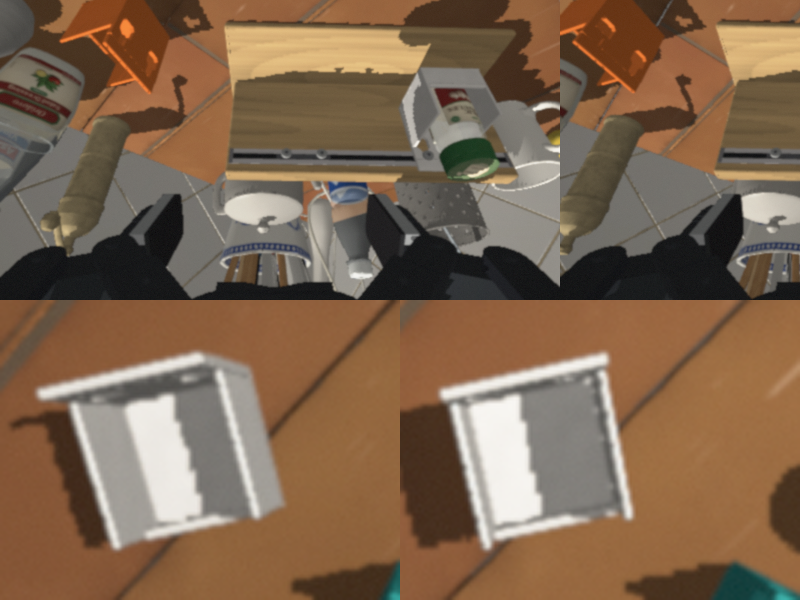

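```bash
python3 - <<'E'
from h import *
import pickle
o=pickle.load(open("o.pkl","rb"))
for k,pts in (("a",[(142.7,111,86),(199.3,98.7,86),(169,162.3,60),(215.3,152.3,60)]),("b",[(239.3,111.3,86),(294,99.3,86),(254.7,162.3,60),(301.7,152.3,60)])):
    W=[onz(o[k][1],p[:2],p[2]) for p in pts]
    print(k,np.round(W,1).tolist(),np.round([np.degrees(np.arctan2(*(W[i+1]-W[i])[:2])) for i in (0,2)],1), [np.linalg.norm(W[i+1]-W[i]).round(1) for i in (0,2)])
def tri(k1,u1,k2,u2):
    o1,d1=ray(o[k1][1],u1);o2,d2=ray(o[k2][1],u2)
    A=np.column_stack([d1,-d2]);s=np.linalg.lstsq(A,o2-o1,rcond=None)[0];P,Q=o1+d1*s[0],o2+d2*s[1];return ((P+Q)/2).round(1),np.linalg.norm(P-Q).round(1)
print("back L",tri("a",(142.7,111),"b",(239.3,111.3)),"R",tri("a",(199.3,98.7),"b",(294,99.3)))
# jar cap: yellow mask
for k in "ab":
    hsv=cv2.cvtColor(o[k][0],cv2.COLOR_BGR2HSV); m=cv2.inRange(hsv,(15,110,120),(32,255,255)); m[:100]=0;m[190:]=0;m[:,:300]=0
    n,l,s,c=cv2.connectedComponentsWithStats(m);i=1+s[1:,4].argmax();print(k,s[i],c[i],onz(o[k][1],c[i],102).round(1)); o[k+"j"]=c[i]
print("cap",tri("a",o["aj"],"b",o["bj"]))
f=lambda k,u,v,w,h,W,H: cv2.resize(o[k][0][v:v+h,u:u+w],(W,H),interpolation=cv2.INTER_CUBIC)
cv2.imwrite("pics/m3.png",cv2.vconcat([f("c",220,180,200,70,800,280),f("d",150,180,200,70,800,280)]))
E
```

```text
a [[467.4, -50.7, 86.0], [479.6, -111.2, 86.0], [410.2, -64.6, 60.0], [421.9, -120.0, 60.0]] [168.6 168.1] [np.float64(61.6), np.float64(56.7)]
b [[467.3, -51.5, 86.0], [479.3, -109.0, 86.0], [410.4, -65.3, 60.0], [422.2, -120.7, 60.0]] [168.2 168. ] [np.float64(58.7), np.float64(56.7)]
back L (array([467.3, -51.8,  88.6]), np.float64(0.1)) R (array([ 480. , -109.5,   78.6]), np.float64(0.3))
a [ 330  122   44   45 1353] [351.41537324 143.76866223] [ 434.4 -268.8  102. ]
b [ 428  123   43   44 1340] [448.68880597 144.25373134] [ 434.5 -268.6  102. ]
cap (array([ 434.4, -269. ,  101.4]), np.float64(0.0))
```

View pics/m3.png

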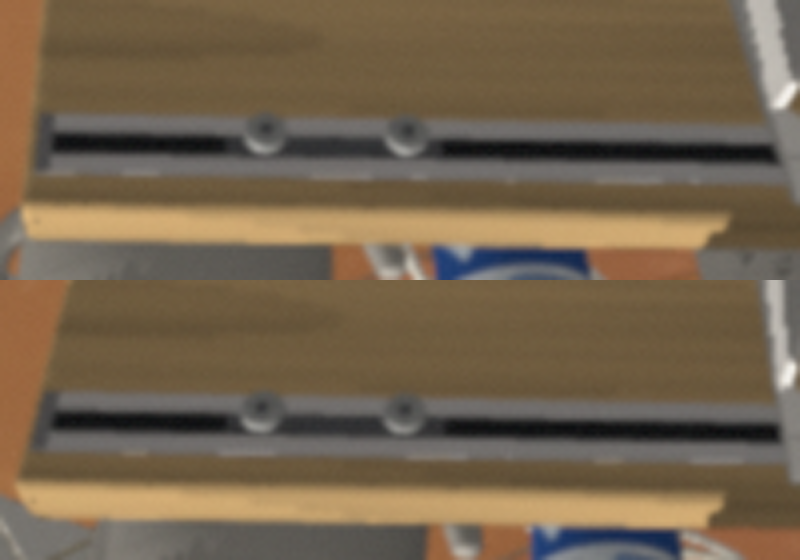

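```bash
python3 - <<'E'
from h import *
import pickle
o=pickle.load(open("o.pkl","rb"))
def tri(u1,u2):
    o1,d1=ray(o["c"][1],u1);o2,d2=ray(o["d"][1],u2)
    s=np.linalg.lstsq(np.column_stack([d1,-d2]),o2-o1,rcond=None)[0];P,Q=o1+d1*s[0],o2+d2*s[1];return ((P+Q)/2).round(1),np.linalg.norm(P-Q).round(1)
C=lambda x,y:(220+x/4,180+y/4); D=lambda x,y:(150+x/4,180+(y-280)/4)
S=[((263,133),(262,411)),((406,135),(404,412))]
for a,b in S: print("stud",tri(C(*a),D(*b)),onz(o["c"][1],C(*a),120.5).round(1),onz(o["d"][1],D(*b),120.5).round(1))
E0=[(24,205),(712,213)];E1=[(18,483),(712,494)]
for a,f,k in ((E0,C,"c"),(E1,D,"d")):
    W=[onz(o[k][1],f(*p),140) for p in a]; v=W[0]-W[1]; print("edge",np.round(W,1).tolist(),"yaw deg",np.degrees(np.arctan2(v[0],-v[1])))
print("L end",tri(C(24,205),D(18,483)))
print(bot.solve_ik([560,-76,190],DOWN) is not None, bot.solve_ik([600,-76,100],DOWN) is not None)
E
```

```text
stud (array([629.6, -96.9, 120.4]), np.float64(0.0)) [629.4 -96.9 120.5] [629.3 -96.9 120.5]
stud (array([628.8, -60.6, 121.3]), np.float64(0.4)) [630.4 -60.3 120.5] [629.7 -60.7 120.5]
edge [[632.2, -156.5, 140.0], [636.3, 15.4, 140.0]] yaw deg -1.3709331780479206
edge [[632.4, -155.7, 140.0], [637.3, 17.2, 140.0]] yaw deg -1.619844555474618
L end (array([ 635.6, -157.1,  138.1]), np.float64(0.1))
True True
```

```bash
python3 - <<'E'
from h import *
import pickle
o=pickle.load(open("o.pkl","rb"))
bot.reach([430,-79,260],tilt(20,0))
bot.reach([450,-79,185],tilt(30,0)); p,c=shot("wrist"); o["e"]=(p["frame"],c)
pickle.dump(o,open("o.pkl","wb"))
pr=proj(c,[[629.8,-96.9,120.5],[629.8,-60.6,120.5]]); print(pr,bot.current_time_s())
m=pr.mean(0).astype(int); u,v=m[0]-100,max(0,m[1]-75)
print(u,v); cv2.imwrite("pics/m4.png",cv2.resize(p["frame"][v:v+150,u:u+200],(800,600),interpolation=cv2.INTER_CUBIC))
E
```

```text
[[298.37750753  46.79592584]
 [252.99229444  46.82238251]] 9.6167
175 0
```

View pics/m4.png

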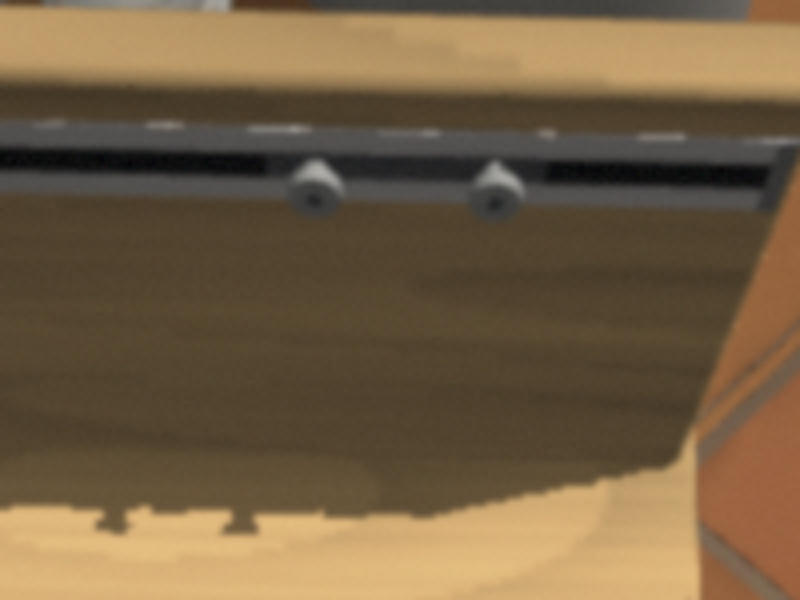

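The studs agree from three views: pair middle at y ≈ −79, board face at x ≈ 635, board yaw ≈ −1.5°. The holder is at a grip point of (444,−87) with yaw 11.8°. Next is the grasp and approach.

```bash
cat >> h.py <<'E'
def yawq(deg): return np.roll((R.from_euler("z",deg,degrees=True)*R.from_quat([1,0,0,0])).as_quat(),1)
PY=-1.5; PX=np.array([np.cos(np.radians(PY)),np.sin(np.radians(PY)),0]); PYv=np.array([-PX[1],PX[0],0])
FACE=np.array([635.,-79.2,0])   # board face below stud middle
def hang(dx,dy,dz):
    "TCP for holder back dx before(-) the face, dy left of stud middle, dz above the locked height"
    return FACE+PX*(dx-32)+PYv*dy+np.array([0,0,96+dz])
def rel():
    d=np.array(bot.current_tcp_pos())-hang(0,0,0); return np.round([d@PX,d@PYv,d[2]],2)
E
python3 - <<'E'
from h import *
bot.gripper_open()
q=yawq(11.8); bot.reach([444,-86.7,150],q); bot.move_l([444,-86.7,46],120,contact_N=8)
print("at",bot.current_tcp_pos(),bot.current_ft_force())
bot.gripper_close(40); print("open",bot.current_opening(),bot.current_gripper_force(),bot.current_ft_force())
f0=np.array(bot.current_ft_force())
bot.move_l([444,-86.7,60],60); print(bot.current_ft_force(),bot.current_opening())
bot.move_l([500,-82,113.5],150,orientation=yawq(PY))
bot.move_l(hang(-17,0,17.5),100); bot.wait(.3)
print(rel(),bot.current_ft_force(),bot.current_opening(),bot.current_time_s())
p,c=shot("wrist"); a=p["frame"]; p,c=shot("scene"); b=cv2.resize(p["frame"][150:310,170:370],(525,420),interpolation=cv2.INTER_CUBIC)
cv2.imwrite("pics/m5.png",cv2.resize(cv2.hconcat([a,b]),(800,310)))
E
```

```text
at [444.53903796 -86.87365533  47.0363686 ] [ 1.19082523 -0.18394756  0.71381588]
open 59.32379569140114 44.65044021606445 [-0.8359154  -1.07410234  4.12954502]
[ 0.50259993  0.01380983 -2.85816702] 59.60055287860459
[-17.2   -0.04  17.68] [-0.21854901  0.09298384 -2.11793355] 59.4832445479835 14.1917
```

View pics/m5.png

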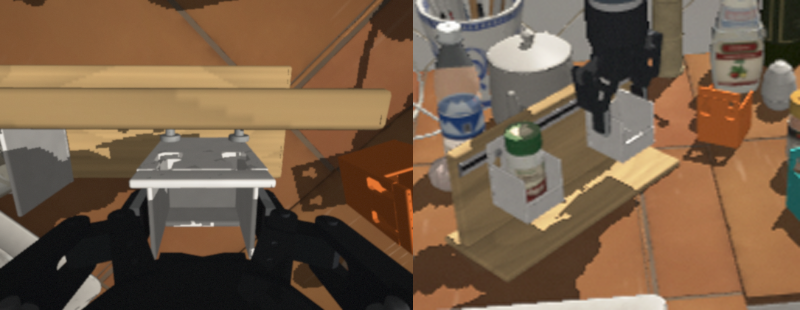

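The holder is held level and square. In the wrist view the stud heads (170 and 238 px, middle 204) are centred on the back plate (131–275, middle 203). Advancing with a contact stop.

```bash
python3 - <<'E'
from h import *
f0=np.array(bot.current_ft_force())
def mv(t,v,N): 
    c=bot.move_l(t,v,contact_N=N); bot.wait(.15); print(c,rel(),np.round(np.array(bot.current_ft_force())-f0,1)); return c
hit=mv(hang(8,0,17.5),12,4)
if hit and rel()[0]>-4.5:
    x=rel()[0]-0.4; bot.move_l(hang(x,0,17.5),15)
    mv(hang(x,8,17.5),12,3.5); l=rel()[1]; bot.move_l(hang(x,0,17.5),20)
    mv(hang(x,-8,17.5),12,3.5); r=rel()[1]; bot.move_l(hang(x,(l+r)/2,17.5),20); bot.wait(.1)
    print("mid",(l+r)/2,rel(),np.round(np.array(bot.current_ft_force())-f0,1))
print(bot.current_time_s())
E
```

```text
True [-0.61  0.2  15.06] [-1.1 -0.1  0.6]
True [-1.09  2.51 16.12] [ 2.9 -0.3  1.3]
True [-1.07 -4.8  15.91] [4.  0.4 1.5]
mid -1.145 [-1.43 -0.99 17.01] [ 0.4 -0.3 -1.2]
18.0833
```

It went in (back about 8 mm past the heads' front). Side play runs +2.5 to −4.8, so the centre is at −1.1. Sliding down now.

```bash
python3 - <<'E'
from h import *
f0=np.array(bot.current_ft_force())
def mv(t,v,N): 
    c=bot.move_l(t,v,contact_N=N); bot.wait(.15); print(c,rel(),np.round(np.array(bot.current_ft_force())-f0,1)); return c
for k in range(4):
    if mv(hang(-1.2,-1.15,-3),12,6) and rel()[2]<3: break
print(bot.current_time_s())
p,c=shot("wrist"); a=p["frame"]; p,c=shot("scene"); b=cv2.resize(p["frame"][150:310,170:370],(525,420),interpolation=cv2.INTER_CUBIC)
cv2.imwrite("pics/m6.png",cv2.resize(cv2.hconcat([a,b]),(800,310)))
E
```

```text
True [-0.91 -1.17  0.87] [-1.8  0.7  7.7]
19.525
```

View pics/m6.png

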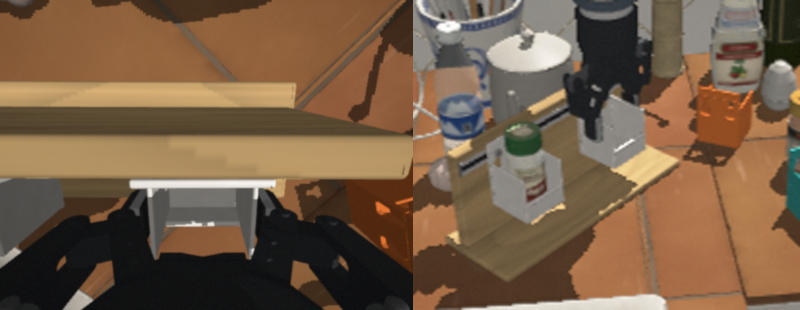

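It is seated: stopped at 0.9 mm (the TCP was about 1 mm high at the grasp), with the plate flush on the board. Releasing and fetching the jar.

```bash
python3 - <<'E'
from h import *
bot.gripper_open(); bot.wait(.3)
p=np.array(bot.current_tcp_pos()); bot.move_l(p+[0,0,90],120); bot.wait(.4)
bot.move_l([470,-80,230],200)
P,c=shot("wrist"); a=P["frame"]; S,c2=shot("scene"); b=cv2.resize(S["frame"][150:310,170:370],(525,420),interpolation=cv2.INTER_CUBIC)
cv2.imwrite("pics/m7.png",cv2.resize(cv2.hconcat([a,b]),(800,310)))
print(proj(c,[hang(32,-1.15+s*30,-96+50+86) for s in (1,-1)]), "expected plate top corners")
bot.reach([434.4,-268.8,190],yawq(0)); bot.move_l([434.4,-268.8,82],100,contact_N=8); bot.wait(.2)
print(bot.current_tcp_pos()); bot.gripper_close(30); bot.wait(.2); z=bot.current_tcp_pos(); print(z,bot.current_opening(),bot.current_gripper_force(),bot.current_time_s())
E
```

```text
[[219.53567806 -52.01006669]
 [320.71200655 -52.17100013]] expected plate top corners
[ 434.68720228 -269.0461656    82.68746343]
[ 434.51355366 -268.96385643   82.25276791] 42.85096494560711 30.68861640058458 25.4417
```

View pics/m7.png

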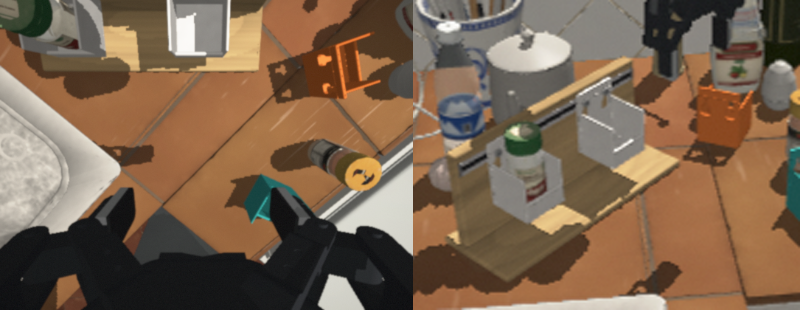

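The holder hangs free, level with its neighbour, and the jar is gripped (42.9 mm). Placing the jar.

```bash
python3 - <<'E'
from h import *
bot.move_l([434.5,-269,195],150)
T=FACE+PX*(-34)+PYv*(-1.15)
bot.move_l([500,T[1],215],150,orientation=yawq(PY))
bot.move_l([T[0],T[1],215],100); bot.move_l([T[0],T[1],150],60); bot.wait(.2)
f0=np.array(bot.current_ft_force())
h=bot.move_l([T[0],T[1],133.5],10,contact_N=3); bot.wait(.1); print(h,np.array(bot.current_tcp_pos())-T,np.array(bot.current_ft_force())-f0)
if h and bot.current_tcp_pos()[2]<138:
    bot.gripper_open(); bot.wait(.2); bot.move_l([T[0],T[1],225],100); bot.move_l([480,-80,270],150); bot.wait(.5)
P,c=shot("wrist"); a=P["frame"]; S,c2=shot("scene"); b=cv2.resize(S["frame"][150:310,170:370],(525,420),interpolation=cv2.INTER_CUBIC)
cv2.imwrite("pics/m8.png",cv2.resize(cv2.hconcat([a,b]),(800,310))); print(bot.current_time_s())
E
```

```text
True [-1.22631845e-01 -3.66203093e-02  1.34412078e+02] [-0.41745832 -0.83343234  7.27519575]
35.3167
```

View pics/m8.png

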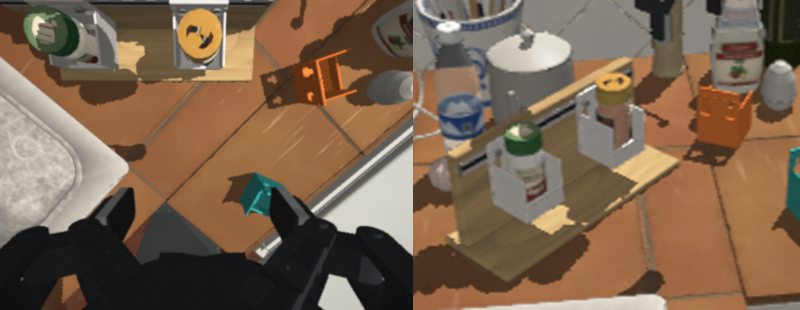

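The yellow-capped jar stands upright in the hung holder, and nothing else has moved.

```bash
python3 -c "
from bench import bot
print(bot.job_done())"
```

```text
the job is handed in; nothing more can be done
None
```

The white holder hangs locked, level and flush on the studs, the yellow-capped jar stands in it, and the job is handed in at about 35 s; the hand-in returned no verdict.

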